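Draw the rolling pin out through the drying rack's hatch

ROBOT

A 6-joint arm with a two-finger parallel gripper is mounted at the origin on the work surface. World frame = base frame: x ahead of the robot, y to its left, z up, the work surface at z = 0. Lengths are in mm, angles in rad, forces in N, time in s.
With the tool pointing down it reaches from about 275 to 750 mm from the base axis. Payload 10.2 kg.
Tool frame: the origin (TCP) lies midway between the tips of the shut fingers; the grasp point (between the pads) lies grasp_offset behind it (grasp_offset is the distance from the TCP to the grasp point, in mm); x points along the fingers, z is the direction in which the jaws open and shut, and the axes are right-handed (so a half turn about x gives the same grasp; the last joint's range is limited). The gripper opens to 85 mm and grips with 20 to 120 N. Pads are 22 mm wide; open, the fingers measure 114 mm over their backs; the gripper's body (76 mm by 85 mm) begins 54 mm behind the grasp point. The pads swing forward as they close: fully open they stand 13 mm farther back than shut.
Start: joints at [-1.394, 0.313, 1.498, -0, 1.331, -0.223], TCP at [204.336, -483.609, 192.494] pointing down, gripper open.
Joint ranges: [-2.94, 2.94], [-0.97, 2.17], [0.19, 2.56], [-1.23, 4.37], [0.02, 3.11], [-2.88, 2.88]. Speed limits (rad/s): [2.39, 2.39, 3.01, 3.14, 3.14, 3.14].

INTERFACE

Orientations are given as a unit quaternion [w, x, y, z].
In Python, from rig import sense, capture, calibration, finish_job, grasp_offset gives the robot as it stands.
- The arm moves only by the shell command python3 -m jog 'ROWS' [FORCE]. ROWS is JSON, a list of rows, each an object with "linear": the shift along the tool's x, y, z scaled (see below), a list of three; "rotation": the turn, a rotation vector about the tool's x, y, z scaled (see below), a list of three; "grip": the finger opening in mm, from 0 to 85.4. A call has 1 to 20 rows; each row is the pose to reach, as a shift and turn from the pose measured when the call began, along the tool's axes at that moment; what a row does not reach only later rows make up. The controller multiplies each number of a shift by 0.3 m and each number of a turn by 0.5 rad. A row lasts 1/12 s, in which the tool goes at most 41.7 mm and 7.16 degrees, less where a joint would pass 70% of its speed; a pose out of reach is approached as far as the arm can. A call with a number of a shift or a turn outside -1 to 1 is refused whole. A call with a gripper value outside its range is refused whole. The fingers move at their own pace and stop on an object; FORCE is the grip in N (left out, the last holds). Time passes only in rows, so rows that repeat a pose let the fingers close. It gives the time, the measured TCP pose, the force and the opening at its end, in the units of the state.
- sense(): the state, without advancing time (a new reading comes with each control period).
- capture(name): name is "scene" or "top" or "wrist"; returns (picture, depth): 400x640x3 uint8, red, green, blue; 400x640 float32, mm along the optical axis (not along the pixel's ray), 0 where there is no reading.
- calibration(name): a dict with "intrinsics" (3x3 intrinsics, pixels), "world_from_camera" (4x4, takes a point from camera to world coordinates). Camera axes: x right, y up, looking along -z (the intrinsics and any distortion apply to the point x, -y, -z); pixel columns grow to the right and rows downward; lengths in mm; the calibration is good to about 2 mm. A picture is of the moment at which its call begins: read the wrist's pose just before it. calibration takes no time and is no camera call; for the wrist camera it gives the pose at the moment of the call.
- finish_job(): hands the job in, once; it reports no verdict.
The state is a dict: "time_s": time; "joints": joint angles; "dq": joint speeds; "tau": joint torques, N m; "eef_pos": TCP position; "ee_rot": TCP orientation; "force": force on the tool from outside, world axes, zero at the start; "wrist_torque": the same for the moment, N m; "grip_width": opening from 0.0 (shut) to 1.0 (fully open).
Only numpy, scipy, OpenCV 4.12 (cv2) and the standard library are available. Lean on these libraries where they do the work, as an engineer would, in place of code of your own. Each camera call takes 0.05 s, during which the arm holds its last target.

TASK

The rolling pin lies in the low drying rack, under a hatch in the deck that is shorter than the pin. Take hold of it through the hatch, tilt it and draw it out diagonally, end first, leaving the pots and tools on the deck and on the table where they are. Finish while still holding the pin still in the gripper, all of it at least 5 cm above the deck and touching nothing else.

Things in the scene. Friction and masses are not known exactly. Their poses are not given: they have to be found in the camera images.
- rack: Low plywood drying rack, a closed box fixed to the table, 400 (x) x 250 (y) x 88 mm high, hatch in its deck. Origin: centre of its underside, on the table; x is its long direction, away from the robot; z up. End boards 10 mm thick; slatted long sides, gaps too narrow for the pin. A bowl and a beaker stand on the deck's far (+x) end, a flat wooden rib lies on its near end.
- hatch (a point): Centre of the rectangular hatch in the deck, 190 mm (x) by 120 mm (y), level with the deck's top, 88 mm above the table and straight above the rack's origin; axes as the rack's. Deck 10 mm thick. Below: 380 x 234 mm free inside, floor 4 mm above the table. Two fixed dowels, 10 mm thick, 100 mm long along x, at y = +-12 mm, tops 15 mm above the table, cradle the pin.
- pin_mid (a point): Centre of the wooden rolling pin, 250 mm long along its x axis: a cylinder 160 mm long, 36 mm thick, and at each end a handle 41 mm long, 18 mm thick. About 0.15 kg. At the start it lies level along the rack's x axis, centre 30 mm above the table and within 20 mm of the hatch's middle lengthwise; both handles reach under the deck. Grip across the cylinder.
- pin_end_a (a point): Tip of the pin's handle at +x, on the pin's axis, 125 mm from its centre.
- pin_end_b (a point): Tip of the pin's handle at -x, on the pin's axis, 125 mm from its centre.
- bowl_pt (a point): Small unfired clay bowl, 72 mm wide, 42 mm high, loose on the far end of the deck; point half-way up its axis. Not to be moved.
- beaker_pt (a point): Small unfired clay beaker, 60 mm wide, 48 mm high, loose on the far end of the deck beside the bowl; point half-way up its axis. Not to be moved.
- rib_pt (a point): Flat wooden rib 35 x 90 x 6 mm, loose on the near end of the deck; its centre. Not to be moved.
- flange_pt (a point): Clay pot shaped like a wide flange with a narrow neck, 150 mm wide, 90 mm high, on the table; point half-way up its axis. Not to be moved.
- crock_pt (a point): Tall open clay cylinder, 110 mm wide, 130 mm high, on the table; point half-way up its axis. Not to be moved.
- slipjar_pt (a point): Closed jar, 64 mm wide, 90 mm high, on the table; point half-way up its axis. Not to be moved.
- modeller_pt (a point): Flat modelling spatula, 200 mm long, lying on the table; a point at its handle's grip. Not to be moved.

How it is judged:
By the outcome, as a careful person would: the job done as asked, in the order asked, and still so for the second after the job is handed in, while the arm keeps its last pose, push and grip.
It also fails if it takes over 43 s, if anything falls off the work surface, if the arm or the gripper's body presses on something with over 40 N, if the wrist force passes 120 N, or if a joint passes its speed limit or range.

## Working session

There is one attempt and no reset: what is moved stays moved. The work goes in short steps, Python scripts to look and compute and a shell command to move; the robot and the scene stay as the last step left them, time stands still between calls to the robot, and variables do not carry over. Pictures are saved under pics/ and viewed, and the job is handed in when it is done.

```bash
mkdir -p pics; ls
python3 - <<'E'
from rig import *
import cv2, numpy as np
print(sense(), grasp_offset)
for n in ("scene","top"):
    c=calibration(n); print(n,np.round(c["intrinsics"],2).tolist(),np.round(c["world_from_camera"],3).tolist(),c.keys())
    p,d=capture(n); np.savez(f"pics/{n}0.npz",p=p,d=d); cv2.imwrite(f"pics/{n}0.png",p[:,:,::-1])
E
```

```text
pics
{'time_s': 0.0, 'joints': array([-1.39445236e+00,  3.13479600e-01,  1.49846900e+00,  1.49700946e-05,
        1.33099254e+00, -2.23391637e-01]), 'dq': array([ 0.00127704,  0.00032974,  0.00079946,  0.00055579, -0.00098686,
       -0.00157628]), 'tau': array([ 6.92815320e-04, -4.12262821e+01, -2.59744620e+01, -1.42637005e-04,
        4.15939852e-03, -4.81698095e-06]), 'eef_pos': array([ 204.25672455, -483.29292523,  191.90795104]), 'ee_rot': array([ 0.58899009,  0.391126  ,  0.58964085, -0.39042899]), 'force': array([-0.96682541,  1.25096363, -0.4676555 ]), 'wrist_torque': array([ 0.00590547,  0.05252353, -0.0208427 ]), 'grip_width': 1.0006745825946457} 18.700000000000003
scene [[474.43, 0.0, 319.94], [0.0, 474.43, 193.36], [0.0, 0.0, 1.0]] [[0.883, -0.248, 0.398, 1172.5], [0.469, 0.464, -0.752, -1166.227], [0.002, 0.851, 0.526, 929.711], [0.0, 0.0, 0.0, 1.0]] dict_keys(['intrinsics', 'world_from_camera'])
top [[474.59, 0.0, 320.78], [0.0, 474.59, 206.6], [0.0, 0.0, 1.0]] [[-0.018, 0.995, -0.093, 391.119], [-1.0, -0.017, 0.011, 9.293], [0.009, 0.093, 0.996, 1597.085], [0.0, 0.0, 0.0, 1.0]] dict_keys(['intrinsics', 'world_from_camera'])
```

View pics/scene0.png

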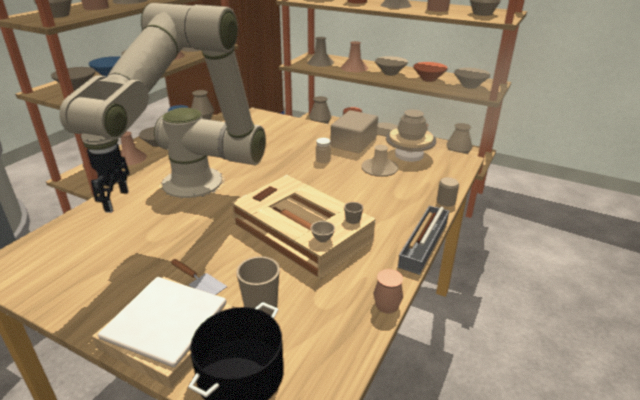

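View pics/top0.png

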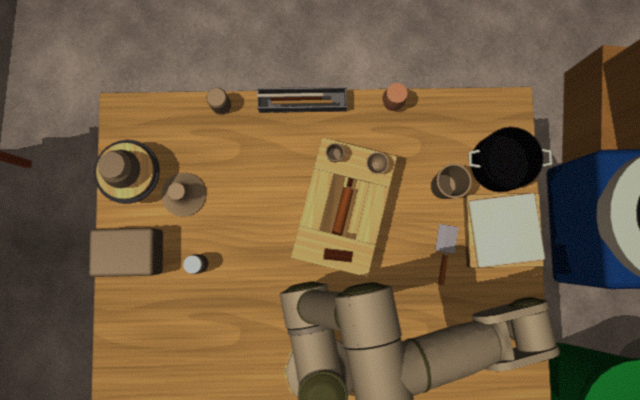

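The top view shows the rack at about (345,207), with its long axis tilted slightly right as it goes up. The pin is visible at (343,207), the bowl and beaker at (336,152) and (377,162), and the rib at (338,255). I'll zoom in.

Run:
```python
import cv2, numpy as np
p=np.load("pics/top0.npz")["p"]
c=p[130:280,280:410]
cv2.imwrite("pics/topcrop.png",cv2.resize(c[:,:,::-1],None,fx=4,fy=4,interpolation=cv2.INTER_CUBIC))
p=np.load("pics/scene0.npz")["p"]
c=p[165:280,225:385]
cv2.imwrite("pics/scenecrop.png",cv2.resize(c[:,:,::-1],None,fx=5,fy=5,interpolation=cv2.INTER_CUBIC))
```

```text
(no output)
```

View pics/topcrop.png

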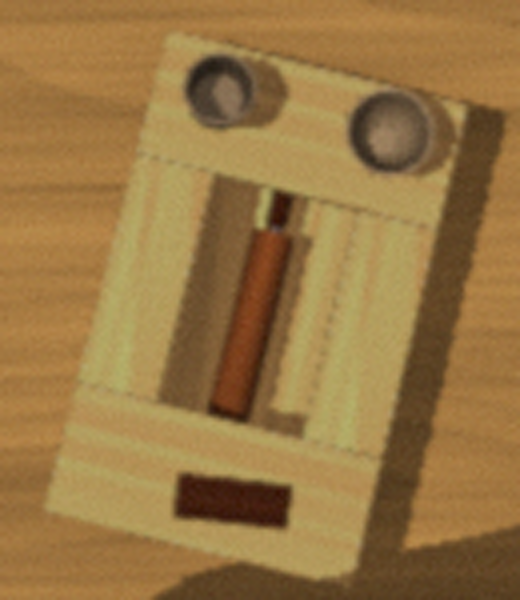

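View pics/scenecrop.png

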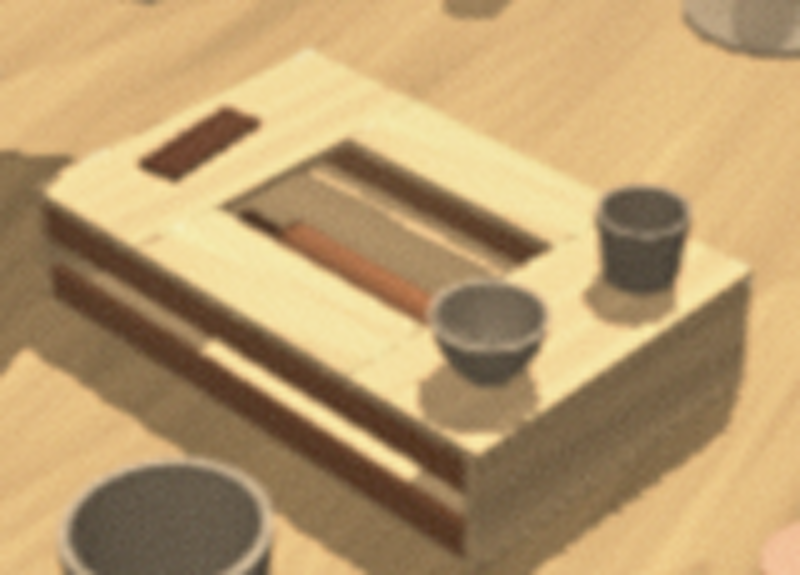

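Rack corners in the crop are about (172,35), (470,103), (350,588) and (45,510). The hatch corners are near (212,177), (318,205), (300,437) and (160,402). The pin's cylinder ends at (275,232), where the far handle shows. Next I'll measure these in world coordinates.

```bash
cat > h.py <<'E'
import numpy as np, cv2
from rig import *
def ray(cal,uv):
    K=cal["intrinsics"];T=np.array(cal["world_from_camera"]);uv=np.atleast_2d(np.array(uv,float))
    x=(uv[:,0]-K[0][2])/K[0][0];y=(uv[:,1]-K[1][2])/K[1][1]
    d=np.c_[x,-y,-np.ones(len(x))]@T[:3,:3].T
    return T[:3,3],d
def onplane(cal,uv,z):
    o,d=ray(cal,uv); return o+d*((z-o[2])/d[:,2])[:,None]
def cloud(cal,dep):
    v,u=np.mgrid[0:400,0:640]
    o,d=ray(cal,np.c_[u.ravel(),v.ravel()]); 
    return (o+d*dep.reshape(-1,1)).reshape(400,640,3)
E
python3 - <<'E'
from h import *
np.set_printoptions(suppress=True,precision=1)
c=calibration("top")
q=lambda a:np.array(a)/4.-.5+0.125+[280.5-.125,130.5-.125]-[.0,.0]
co=onplane(c,q([(172,35),(470,103),(350,588),(45,510)]),88)
print(co); m=co.mean(0); print("mid",m)
a=(co[0]+co[1]-co[2]-co[3])/2; print(np.linalg.norm(a),np.degrees(np.arctan2(a[1],a[0])))
b=(co[0]+co[3]-co[1]-co[2])/2; print(np.linalg.norm(b),np.degrees(np.arctan2(-b[0],b[1])))
ha=onplane(c,q([(212,177),(318,205),(300,437),(160,402)]),88);print(ha,ha.mean(0))
# depth
for n in("top","scene"):
    D=np.load(f"pics/{n}0.npz");cal=calibration(n);P=cloud(cal,D["d"]);
    M=(abs(P[...,2]-88)<8)&(np.linalg.norm(P[...,:2]-m[:2],axis=2)<260)&(D["d"]>0)
    print(n,M.sum(),np.median(P[M],0))
    r=cv2.minAreaRect(P[M][:,:2].astype(np.float32));print(r)
    hsv=cv2.cvtColor(D["p"],cv2.COLOR_RGB2HSV)
    # hatch region points z<70 within
    t=np.radians(np.degrees(np.arctan2(a[1],a[0])));R=np.array([[np.cos(t),np.sin(t)],[-np.sin(t),np.cos(t)]])
    L=(P[...,:2]-m[:2])@R.T
    M2=(abs(L[...,0])<94)&(abs(L[...,1])<58)&(D["d"]>0)&(P[...,2]<75)
    zz=P[...,2]; sat=(hsv[...,0]<13)&(hsv[...,1]>140)
    M3=M2&sat
    print(M2.sum(),M3.sum(),np.percentile(zz[M3],[5,50,95]))
    X=np.c_[L[M3],zz[M3]]
    print("pin local range",X.min(0),X.max(0),X.mean(0)); print(np.polyfit(X[:,0],X[:,1],1))
# cylinder far end
ce=onplane(c,q([(275,232),(229,412)]),45); print("cyl ends local",(ce[:,:2]-m[:2])@R.T)
E
```

```text
[[ 752.8  -18.1   88. ]
 [ 693.1 -257.8   88. ]
 [ 306.9 -150.3   88. ]
 [ 372.3   89.2   88. ]]
mid [531.3 -84.3  88. ]
398.0586828324954 -15.651099641330484
247.62584200964818 -14.631257095949223
[[ 636.1  -48.2   88. ]
 [ 612.  -132.8   88. ]
 [ 426.3 -113.8   88. ]
 [ 456.    -3.2   88. ]] [532.6 -74.5  88. ]
top 6808 [512.3 -77.3  87.2]
((533.7759399414062, -80.88717651367188), (250.75845336914062, 400.04217529296875), 74.74359130859375)
1863 444 [35.8 44.1 50.9]
pin local range [-86.8 -14.7   7.1] [92.4 20.4 55.7] [-6.6  3.8 43.7]
[0.  3.8]
scene 4117 [ 538.4 -111.4   90. ]
((531.69970703125, -81.42024230957031), (262.335693359375, 406.04693603515625), 74.36467742919922)
234 94 [45.8 49.4 52.8]
pin local range [-89.2 -10.4  43.9] [39.3  7.9 53.8] [-17.   -2.1  49.5]
[ 0. -2.]
cyl ends local [[ 67.2   1.6]
 [-86.1   1.3]]
```

```bash
cat >> h.py <<'E'
from scipy.spatial.transform import Rotation as Ro
C=np.array([532.7,-81.7]);YAW=np.radians(-15.3)
ex=np.array([np.cos(YAW),np.sin(YAW),0]);ey=np.array([-np.sin(YAW),np.cos(YAW),0]);ez=np.array([0,0,1.])
def W(x,y,z): return np.r_[C,0]+x*ex+y*ey+z*ez
def Rt(tilt,sgn=1):  # tool x down, z = sgn*ey ; tilt: far end up (deg)
    t=np.radians(tilt); tx=-ez*np.cos(t)+ex*np.sin(t); tz=sgn*ey; return Ro.from_matrix(np.c_[tx,np.cross(tz,tx),tz])
def cur():
    s=sense(); q=s["ee_rot"]; return s,s["eef_pos"],Ro.from_quat([q[1],q[2],q[3],q[0]])
def rows(targets):
    """targets: list of (tcp pos, Ro)"""
    s,p,R=cur()
    for tp,tR in targets:
        d=R.inv().apply(tp-p); r=(R.inv()*tR).as_rotvec()
        print("lin",np.round(d/300,3).tolist(),"rot",np.round(r/.5,3).tolist(),"mm %.0f deg %.1f"%(np.linalg.norm(d),np.degrees(np.linalg.norm(r))))
E
python3 - <<'E'
from h import *
s,p,R=cur(); print(R.as_matrix().round(3)); print(p)
for sg in(1,-1): rows([(W(-10,0,200),Rt(0,sg))])
c=calibration("top"); q=lambda a:np.array(a)/4.+[280,130]
for n,a,z in(("beaker",(222,92),136),("bowl",(392,132),130),("rib",(233,500),94)):
    P=onplane(c,q(a),z)[0]; d=P[:2]-C; print(n,P.round(),d@ex[:2],d@ey[:2])
print(onplane(c,[(452,180),(340,290)],130))
w=calibration("wrist"); T=np.array(w["world_from_camera"]); print((R.inv().apply(T[:3,3]-p)).round(1)); print((R.inv().as_matrix()@T[:3,:3]).round(2))
E
```

```text
[[-0.     0.921  0.389]
 [ 0.001  0.389 -0.921]
 [-1.     0.    -0.001]]
[ 204.28426204 -483.3411822   191.9881223 ]
lin [-0.025, 1.503, -0.828] rot [-4.95, -0.0, -0.003] mm 515 deg 141.8
lin [-0.025, 1.503, -0.828] rot [1.334, -0.002, 0.0] mm 515 deg 38.2
beaker [695. -56. 136.] 149.92479621554224 68.16487506105474
bowl [ 663. -188.  130.] 153.4598050229822 -68.64009351556912
rib [378. -59.  94.] -155.51686956714627 -19.31503845296294
[[ 605.00375297 -418.6429421   130.        ]
 [ 271.44765383  -60.74120005  130.        ]]
[-181.4   76.1    0.5]
[[ 0.    0.3  -0.95]
 [ 0.    0.95  0.3 ]
 [ 1.   -0.    0.  ]]
```

```bash
python3 -m jog '[{"linear":[0,0.2,-0.11],"rotation":[0.2,0,0],"grip":60},{"linear":[0,0.4,-0.22],"rotation":[0.4,0,0],"grip":60},{"linear":[0,0.75,-0.41],"rotation":[0.667,0,0],"grip":60},{"linear":[0,0.75,-0.41],"rotation":[0.667,0,0],"grip":60},{"linear":[0,0.75,-0.41],"rotation":[0.667,0,0],"grip":60},{"linear":[0,0.75,-0.41],"rotation":[0.667,0,0],"grip":60},{"linear":[0,0.75,-0.41],"rotation":[0.667,0,0],"grip":60},{"linear":[0,0.75,-0.41],"rotation":[0.667,0,0],"grip":60}]' 40
python3 -c "
from h import *
rows([(W(-25,0,230),Rt(0,-1))])"
```

```text
time_s: 0.77
eef_pos: [364.9, -280.4, 192.2]
ee_rot: [0.517, 0.482, 0.518, -0.482]
force: [-0.2, -1.1, -0.4]
grip_width: 0.703
lin [-0.125, 0.526, -0.649] rot [0.675, -0.003, 0.001] mm 253 deg 19.3
```

```bash
python3 -m jog '[{"linear":[-0.06,0.25,-0.31],"rotation":[0.34,0,0],"grip":60},{"linear":[-0.06,0.25,-0.31],"rotation":[0.34,0,0],"grip":60},{"linear":[-0.125,0.526,-0.649],"rotation":[0.675,0,0],"grip":60},{"linear":[-0.125,0.526,-0.649],"rotation":[0.675,0,0],"grip":60},{"linear":[-0.125,0.526,-0.649],"rotation":[0.675,0,0],"grip":60},{"linear":[-0.125,0.526,-0.649],"rotation":[0.675,0,0],"grip":60},{"linear":[-0.125,0.526,-0.649],"rotation":[0.675,0,0],"grip":60},{"linear":[-0.125,0.526,-0.649],"rotation":[0.675,0,0],"grip":60},{"linear":[-0.125,0.526,-0.649],"rotation":[0.675,0,0],"grip":60}]'
python3 - <<'E'
from h import *
s,p,R=cur(); cal=calibration("wrist"); pic,d=capture("wrist")
print(s["joints"].round(3),s["eef_pos"])
import pickle; pickle.dump((cal,pic,d),open("pics/w1.pkl","wb")); cv2.imwrite("pics/w1.png",pic[:,:,::-1])
rows([(W(-13,0,200),Rt(0,-1))])
E
```

```text
time_s: 1.52
eef_pos: [508.5, -75.9, 229.5]
ee_rot: [-0.429, -0.562, -0.43, 0.562]
force: [0.0, -0.5, -0.1]
grip_width: 0.703
[-3.770e-01  2.650e-01  1.465e+00  1.000e-03  1.414e+00  1.460e+00] [508.54578202 -75.9197191  229.4693368 ]
lin [0.098, 0.04, -0.005] rot [-0.002, -0.002, 0.003] mm 32 deg 0.1
```

View pics/w1.png

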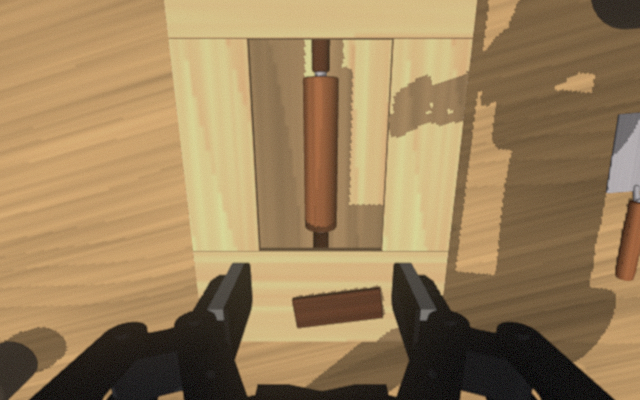

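The wrist view shows the hatch with corners at (248,39), (393,39), (383,248) and (259,249). The pin's cylinder runs from rows 75 to 229 at column 320, so it is fairly central, and the rib is at (338,308).

Run:
```python
from h import *
import pickle; cal,pic,d=pickle.load(open("pics/w1.pkl","rb"))
np.set_printoptions(suppress=True,precision=1)
def loc(P): return np.c_[(P[:,:2]-C)@ex[:2],(P[:,:2]-C)@ey[:2],P[:,2]]
h=onplane(cal,[(248,39),(393,39),(383,248),(259,249)],88);print(h,loc(h),loc(h).mean(0))
print(loc(onplane(cal,[(167,38),(474,38),(449,252),(193,252)],88)))
P=cloud(cal,d); hsv=cv2.cvtColor(pic,cv2.COLOR_RGB2HSV)
M=(hsv[...,0]<14)&(hsv[...,1]>140)&(d>0); M[:60]=0;M[240:]=0;M[:,:290]=0;M[:,350:]=0
X=loc(P[M]); print(M.sum(),X.min(0),X.max(0)); 
top=X[X[:,2]>np.percentile(X[:,2],60)]; print("ridge",top.mean(0),np.polyfit(top[:,0],top[:,1],1),np.polyfit(top[:,0],top[:,2],1))
for r in(90,120,150,180,210):
    c=np.where(M[r])[0]; e=onplane(cal,[(c.min(),r),(c.max(),r)],33); print(r,c.min(),c.max(),loc(e).ravel())
print(loc(onplane(cal,[(320,75),(320,231)],40)))
```

```text
[[ 639.7  -49.7   88. ]
 [ 608.4 -164.2   88. ]
 [ 428.7 -116.6   88. ]
 [ 459.4    0.2   88. ]] [[ 94.8  59.1  88. ]
 [ 94.8 -59.6  88. ]
 [-91.1 -61.1  88. ]
 [-92.3  59.6  88. ]] [ 1.6 -0.5 88. ]
[[  95.5  125.3   88. ]
 [  95.6 -125.8   88. ]
 [ -95.3 -125.8   88. ]
 [ -95.6  124.3   88. ]]
4379 [-101.7  -16.5   34.6] [83.1 16.7 50.6]
ridge [-5.8  0.1 47.7] [0.  0.1] [-0.  47.7]
90 305 335 [ 55.6  15.4  33.   55.7 -14.6  33. ]
120 305 334 [ 26.5  15.7  33.   26.5 -13.9  33. ]
150 305 335 [ -4.1  16.1  33.   -4.1 -15.3  33. ]
180 305 334 [-36.2  16.5  33.  -36.2 -14.6  33. ]
210 306 333 [-70.1  15.9  33.  -70.  -13.9  33. ]
[[ 69.4   0.4  40. ]
 [-92.1   0.4  40. ]]
```

```bash
cat > plan.py <<'E'
from h import *
def rect(a0,a1,b0,b1,n=25):
    u=np.linspace(a0,a1,n);v=np.linspace(b0,b1,n);U,V=np.meshgrid(u,v);return np.c_[U.ravel(),V.ravel()]
PIN=np.r_[rect(-80,80,-18,18,41),rect(-125,-80,-9,9),rect(80,125,-9,9)]
G=18. # axis to TCP
BODY=rect(-38,38,72.7-G,72.7-G+110); FING=rect(-11,11,-G,72.7-G)
def sd(P,x0,x1,z0,z1):
    dx=np.maximum(x0-P[:,0],P[:,0]-x1);dz=np.maximum(z0-P[:,1],P[:,1]-z1)
    return np.where((dx>0)|(dz>0),np.hypot(np.maximum(dx,0),np.maximum(dz,0)),np.maximum(dx,dz)).min()
def clr(x,z,th):
    t=np.radians(th);R=np.array([[np.cos(t),np.sin(t)],[-np.sin(t),np.cos(t)]])
    f=lambda A:A@R+[x,z]
    p,b,g=f(PIN),f(BODY),f(FING)
    sl=[(-200,-95,78,88),(95,200,78,88)]
    return dict(near=sd(p,*sl[0]),far=sd(p,*sl[1]),floor=p[:,1].min()-4,dow=sd(p,-50,50,0,15),end=min(p[p[:,1]<88,0].min()+190 if (p[:,1]<88).any() else 99,99),
      body=min(sd(b,*s) for s in sl),fing=min([sd(g,*s) for s in sl]+[g[:,1].min()-4]),rib=min(sd(b,-180,-130,88,94),sd(p,-180,-130,88,94)),pots=sd(p,115,190,88,136))
if __name__=="__main__":
    wp=[(-11,30,0),(-11,48,0),(-42,50,0),(-42,60,12),(-40,68,24),(-36,84,32),(0,110,34),(35,140,34),(35,240,34)]
    for a,b in zip(wp,wp[1:]):
        m=None
        for k in np.linspace(0,1,9):
            c=clr(*(np.array(a)*(1-k)+np.array(b)*k)); m=c if m is None else {i:min(m[i],c[i]) for i in c}
        print(a,b,{i:round(float(v),1) for i,v in m.items()})
E
python3 plan.py; python3 -c "
from h import *
rows([(W(-11,0.5,80),Rt(0,-1)),(W(-11,.5,12),Rt(0,-1))])"
```

```text
(-11, 30, 0) (-11, 48, 0) {'near': 12.6, 'far': 21.0, 'floor': 8.0, 'dow': -3.0, 'end': 54.0, 'body': 46.0, 'fing': 8.0, 'rib': 31.0, 'pots': 31.0}
(-11, 48, 0) (-42, 50, 0) {'near': 10.0, 'far': 19.8, 'floor': 26.0, 'dow': 15.0, 'end': 23.0, 'body': 22.4, 'fing': 26.0, 'rib': 21.5, 'pots': 31.0}
(-42, 50, 0) (-42, 60, 12) {'near': 10.0, 'far': 12.9, 'floor': 21.2, 'dow': 17.0, 'end': 22.7, 'body': 18.2, 'fing': 28.0, 'rib': 21.5, 'pots': 34.4}
(-42, 60, 12) (-40, 68, 24) {'near': 10.6, 'far': 12.9, 'floor': 4.9, 'dow': 24.4, 'end': 23.9, 'body': 14.5, 'fing': 31.1, 'rib': 27.7, 'pots': 33.5}
(-40, 68, 24) (-36, 84, 32) {'near': 8.3, 'far': 28.4, 'floor': 4.9, 'dow': 26.4, 'end': 32.1, 'body': 14.5, 'fing': 31.1, 'rib': 33.7, 'pots': 37.1}
(-36, 84, 32) (0, 110, 34) {'near': 8.0, 'far': 51.9, 'floor': 6.1, 'dow': 33.1, 'end': 43.2, 'body': 22.3, 'fing': 36.9, 'rib': 35.2, 'pots': 31.6}
(0, 110, 34) (35, 140, 34) {'near': 14.3, 'far': 53.4, 'floor': 28.6, 'dow': 35.9, 'end': 81.3, 'body': 56.6, 'fing': 59.5, 'rib': 44.6, 'pots': 28.1}
(35, 140, 34) (35, 240, 34) {'near': 21.3, 'far': 58.7, 'floor': 58.6, 'dow': 49.5, 'end': 99.0, 'body': 102.0, 'fing': 59.5, 'rib': 56.3, 'pots': 30.1}
lin [0.498, 0.048, -0.006] rot [-0.002, -0.002, 0.003] mm 150 deg 0.1
lin [0.725, 0.048, -0.006] rot [-0.002, -0.002, 0.003] mm 218 deg 0.1
```

```bash
python3 -m jog '[{"linear":[0.12,0.048,-0.006],"rotation":[0,0,0],"grip":58},{"linear":[0.24,0.048,-0.006],"rotation":[0,0,0],"grip":58},{"linear":[0.36,0.048,-0.006],"rotation":[0,0,0],"grip":58},{"linear":[0.45,0.048,-0.006],"rotation":[0,0,0],"grip":58},{"linear":[0.5,0.048,-0.006],"rotation":[0,0,0],"grip":58},{"linear":[0.5,0.048,-0.006],"rotation":[0,0,0],"grip":58},{"linear":[0.5,0.048,-0.006],"rotation":[0,0,0],"grip":58}]'
python3 -c "
from h import *
rows([(W(-11,0.5,40),Rt(0,-1)),(W(-11,.5,12),Rt(0,-1))])
pic,d=capture('wrist'); cv2.imwrite('pics/w2.png',pic[:,:,::-1])"
```

```text
time_s: 2.15
eef_pos: [521.8, -79.8, 79.5]
ee_rot: [-0.427, -0.562, -0.429, 0.563]
force: [0.4, 0.4, 0.8]
grip_width: 0.681
lin [0.132, 0.0, -0.005] rot [-0.006, -0.002, 0.005] mm 40 deg 0.2
lin [0.225, 0.001, -0.005] rot [-0.006, -0.002, 0.005] mm 67 deg 0.2
```

View pics/w2.png

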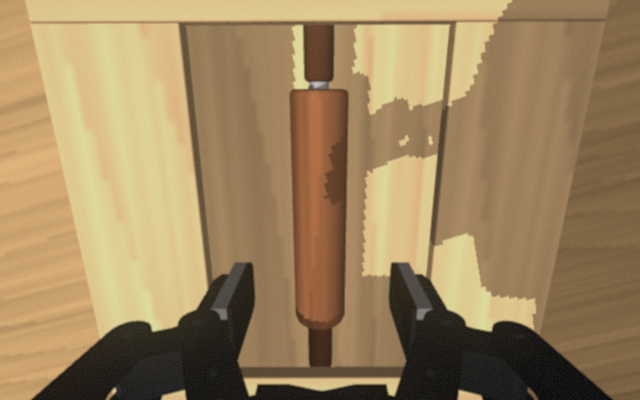

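Before descending I'll check how far the outer finger links stand out, since they look wide in this view.

Run:
```python
from h import *
np.set_printoptions(suppress=True,precision=0)
s,p,R=cur();cal=calibration("wrist"); pic,d=capture("wrist")
P=cloud(cal,d); L=R.inv().apply((P-p).reshape(-1,3)).reshape(P.shape)
g=cv2.cvtColor(pic,cv2.COLOR_RGB2GRAY)
M=(d>0)&(d<185)&(g<110); M[:255]=0
X=L[M]; print(M.sum())
for a in range(-120,10,8):
    b=X[(X[:,0]>=a)&(X[:,0]<a+8)]
    if len(b): print(a,len(b),"z",b[:,2].min(),b[:,2].max(),"y",b[:,1].min(),b[:,1].max())
```

```text
32402
-120 7572 z -64.42201265783275 65.8033561039577 y 6.9688728086285785 19.083067959612542
-112 4598 z -63.1392095967443 64.4352027971432 y 6.244175808644719 18.450794597127082
-104 8556 z -61.85944502768445 63.21777469351202 y -9.746685407788448 16.130148081838488
-96 3977 z -60.51666636061421 62.16181134889844 y -11.82486905757027 14.77064027540151
-88 1389 z -51.66525450807994 52.72365279829698 y -7.0831626981156 14.245844305926138
-80 1351 z -41.66070751900458 43.03919804480644 y -11.187119114652553 12.125764400241662
-72 1349 z -41.865523631529655 42.9072523404434 y -11.114002626796557 12.02419310017044
-64 1099 z -42.10720376603893 43.23431827334688 y -11.352745038111902 11.837815679720547
-56 853 z -41.817861641889344 43.11723681081726 y -11.670912219611887 11.983651994393574
-48 204 z -34.90738842021389 32.61614254765332 y -10.37941820669818 11.166899618374753
```

```bash
python3 -m jog '[{"linear":[0.08,0,-0.005],"rotation":[0,0,0],"grip":58},{"linear":[0.15,0,-0.005],"rotation":[0,0,0],"grip":58},{"linear":[0.2,0,-0.005],"rotation":[0,0,0],"grip":58},{"linear":[0.225,0,-0.005],"rotation":[0,0,0],"grip":58},{"linear":[0.225,0,-0.005],"rotation":[0,0,0],"grip":58},{"linear":[0.225,0,-0.005],"rotation":[0,0,0],"grip":58}]'
python3 -c "
from h import *
rows([(W(-11,0.5,12),Rt(0,-1))]);print(sense()['joints'])
pic,d=capture('wrist'); cv2.imwrite('pics/w3.png',pic[:,:,::-1])"
```

```text
time_s: 2.75
eef_pos: [524.0, -78.5, 14.5]
ee_rot: [0.429, 0.563, 0.428, -0.562]
force: [0.7, -0.2, 1.0]
grip_width: 0.683
lin [0.008, -0.006, 0.001] rot [-0.005, -0.001, -0.005] mm 3 deg 0.2
[-3.70372534e-01  5.32147682e-01  1.68634326e+00  8.57887884e-04
  9.20738584e-01  1.46926594e+00]
```

View pics/w3.png

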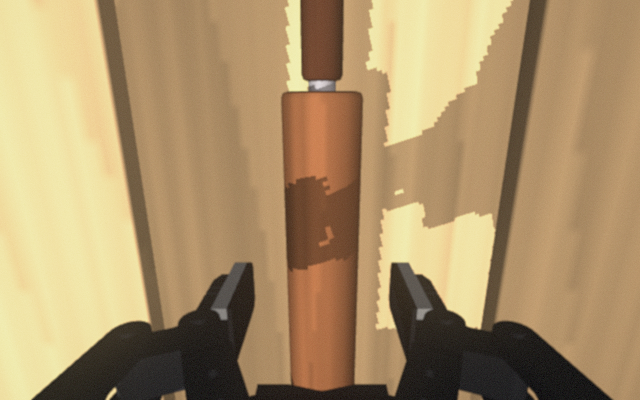

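The fingers straddle the cylinder, with the pads at columns 250 and 393 and the pin centred at 322. I'll close now.

```bash
python3 -m jog '[{"linear":[0.006,-0.004,0],"rotation":[0,0,0],"grip":50},{"linear":[0.006,-0.004,0],"rotation":[0,0,0],"grip":40},{"linear":[0.006,-0.004,0],"rotation":[0,0,0],"grip":25},{"linear":[0.006,-0.004,0],"rotation":[0,0,0],"grip":25},{"linear":[0.006,-0.004,0],"rotation":[0,0,0],"grip":25},{"linear":[0.006,-0.004,0],"rotation":[0,0,0],"grip":25},{"linear":[0.006,-0.004,0],"rotation":[0,0,0],"grip":25},{"linear":[0.006,-0.004,0],"rotation":[0,0,0],"grip":25},{"linear":[0.006,-0.004,0],"rotation":[0,0,0],"grip":25},{"linear":[0.006,-0.004,0],"rotation":[0,0,0],"grip":25}]' 70
python3 -c "
from h import *
rows([(W(-11,0.5,30),Rt(0,-1)),(W(-42,.5,32),Rt(0,-1))])
pic,d=capture('wrist'); cv2.imwrite('pics/w4.png',pic[:,:,::-1])"
```

```text
time_s: 3.63
eef_pos: [523.0, -78.2, 12.9]
ee_rot: [0.429, 0.563, 0.428, -0.562]
force: [0.4, -0.1, -0.0]
grip_width: 0.294
lin [-0.057, -0.002, 0.001] rot [-0.005, -0.001, -0.006] mm 17 deg 0.2
lin [-0.064, -0.106, 0.001] rot [-0.005, -0.001, -0.006] mm 37 deg 0.2
```

View pics/w4.png

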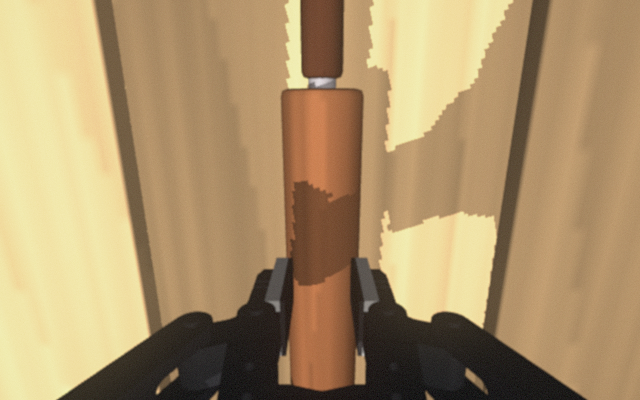

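Run:
```python
from h import *
np.set_printoptions(suppress=True,precision=1)
s,p,R=cur();cal=calibration("wrist"); pic,d=capture("wrist")
P=cloud(cal,d); L=R.inv().apply((P-p).reshape(-1,3)).reshape(P.shape)
for r in (245,255,262,270,280,290,300,310,330,350):
    print(r,[ (c,L[r,c].round(0).tolist()) for c in (270,276,282,286,290,296,300,310,320,330,340,346,352,358,364,370)][::1])
cv2.imwrite('pics/w5.png',cv2.resize(pic[220:370,220:420,::-1],None,fx=4,fy=4,interpolation=cv2.INTER_CUBIC))
```

```text
245 [(270, [9.0, -6.0, -29.0]), (276, [9.0, -6.0, -25.0]), (282, [8.0, -5.0, -22.0]), (286, [-21.0, 7.0, -17.0]), (290, [-27.0, 10.0, -14.0]), (296, [-31.0, 12.0, -11.0]), (300, [-33.0, 12.0, -9.0]), (310, [-34.0, 13.0, -5.0]), (320, [-35.0, 13.0, -0.0]), (330, [-34.0, 13.0, 4.0]), (340, [-33.0, 12.0, 9.0]), (346, [-31.0, 12.0, 12.0]), (352, [-28.0, 10.0, 15.0]), (358, [-22.0, 8.0, 18.0]), (364, [9.0, -6.0, 25.0]), (370, [10.0, -6.0, 28.0])]
255 [(270, [9.0, -12.0, -29.0]), (276, [9.0, -12.0, -26.0]), (282, [10.0, -12.0, -22.0]), (286, [-20.0, 2.0, -17.0]), (290, [-28.0, 5.0, -14.0]), (296, [-30.0, 6.0, -11.0]), (300, [-32.0, 7.0, -9.0]), (310, [-34.0, 8.0, -5.0]), (320, [-34.0, 8.0, -0.0]), (330, [-35.0, 8.0, 4.0]), (340, [-32.0, 7.0, 9.0]), (346, [-31.0, 7.0, 12.0]), (352, [-29.0, 5.0, 15.0]), (358, [-21.0, 2.0, 18.0]), (364, [9.0, -12.0, 25.0]), (370, [9.0, -12.0, 29.0])]
262 [(270, [9.0, -16.0, -29.0]), (276, [-47.0, 11.0, -18.0]), (282, [-48.0, 11.0, -16.0]), (286, [-48.0, 11.0, -14.0]), (290, [-47.0, 11.0, -12.0]), (296, [-30.0, 3.0, -11.0]), (300, [-33.0, 4.0, -9.0]), (310, [-
[... 2762 characters left out ...]
), (320, [-35.0, -31.0, -0.0]), (330, [-34.0, -31.0, 5.0]), (340, [-32.0, -33.0, 10.0]), (346, [-31.0, -33.0, 13.0]), (352, [-28.0, -36.0, 16.0]), (358, [-76.0, -1.0, 13.0]), (364, [-80.0, 2.0, 15.0]), (370, [-94.0, 12.0, 14.0])]
350 [(270, [-108.0, 17.0, -12.0]), (276, [-100.0, 10.0, -12.0]), (282, [-77.0, -8.0, -13.0]), (286, [-76.0, -9.0, -12.0]), (290, [-21.0, -53.0, -16.0]), (296, [-30.0, -46.0, -12.0]), (300, [-31.0, -45.0, -10.0]), (310, [-34.0, -43.0, -5.0]), (320, [-34.0, -42.0, -0.0]), (330, [-36.0, -42.0, 5.0]), (340, [-32.0, -45.0, 10.0]), (346, [-31.0, -46.0, 13.0]), (352, [-27.0, -49.0, 16.0]), (358, [-77.0, -8.0, 13.0]), (364, [-83.0, -3.0, 14.0]), (370, [-108.0, 17.0, 12.0])]
```

View pics/w5.png

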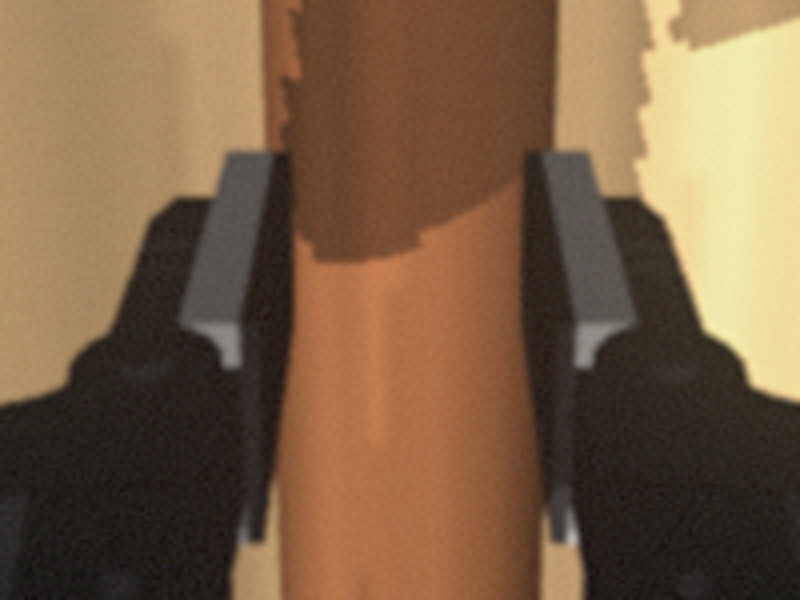

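The depth readings put the pad tips about 47 mm behind the reported TCP, above the top of the pin, and the jaws closed on air. The first scene picture can test this independently.

Run:
```python
from h import *
np.set_printoptions(suppress=True,precision=0)
D=np.load("pics/scene0.npz");cal=calibration("scene");P=cloud(cal,D["d"])
M=(np.linalg.norm(P[...,:2]-[204,-483],axis=2)<75)&(P[...,2]>60)&(P[...,2]<400)&(D["d"]>0)
Z=P[M]; print(M.sum(),np.percentile(Z[:,2],[0,1,2,5,10,50]))
i=np.argsort(Z[:,2])[:12]; print(Z[i])
p,d=capture("scene"); cv2.imwrite("pics/s5.png",cv2.resize(p[100:280,180:390,::-1],None,fx=3.5,fy=3.3))
s=sense();print(s["eef_pos"],s["joints"],s["grip_width"])
```

```text
1476 [246. 250. 254. 262. 274. 336.]
[[ 218. -527.  246.]
 [ 213. -532.  248.]
 [ 226. -520.  248.]
 [ 219. -530.  248.]
 [ 223. -528.  249.]
 [ 190. -441.  249.]
 [ 226. -527.  249.]
 [ 217. -532.  249.]
 [ 176. -449.  249.]
 [ 189. -443.  249.]
 [ 181. -447.  249.]
 [ 194. -440.  249.]]
[523. -78.  13.] [-0.  1.  2.  0.  1.  1.] 0.298753932029954
```

View pics/s5.png

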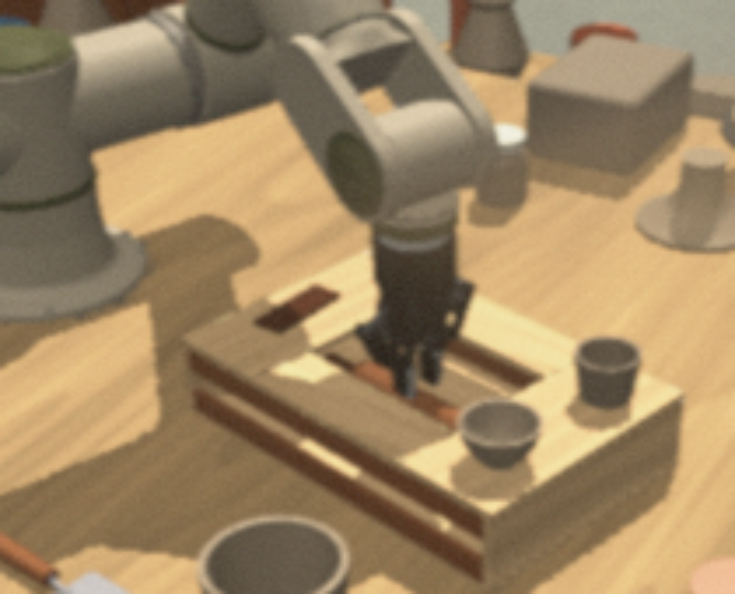

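The scene camera agrees: with the gripper open, the true fingertips are about 55 mm behind the reported TCP, so the reported TCP is roughly 42 mm too far along the tool axis. By the camera, the pad centre is at about tool x = -65. Next I'll open to 48, lift a little and measure how wide the finger linkage is, since it has to go into the hatch.

```bash
python3 -m jog '[{"linear":[-0.02,0,0],"rotation":[0,0,0],"grip":48},{"linear":[-0.02,0,0],"rotation":[0,0,0],"grip":48},{"linear":[-0.02,0,0],"rotation":[0,0,0],"grip":48},{"linear":[-0.02,0,0],"rotation":[0,0,0],"grip":48},{"linear":[-0.02,0,0],"rotation":[0,0,0],"grip":48}]' 70
python3 - <<'E'
from h import *
np.set_printoptions(suppress=True,precision=0)
s,p,R=cur();cal=calibration("wrist"); pic,d=capture("wrist")
P=cloud(cal,d); L=R.inv().apply((P-p).reshape(-1,3)).reshape(P.shape)
g=cv2.cvtColor(pic,cv2.COLOR_RGB2GRAY)
M=(d>0)&(P[...,2]>100)&(d<200)
X=L[M]; print(s["grip_width"],p)
for a in range(-200,-40,6):
    b=X[(X[:,0]>=a)&(X[:,0]<a+6)]
    if len(b): print(a,len(b),"z",b[:,2].min().round(),b[:,2].max().round(),"y",b[:,1].min().round(),b[:,1].max().round())
cv2.imwrite('pics/w6.png',pic[...,::-1])
# scene cam silhouette of gripper now
cal=calibration("scene");pic,d=capture("scene");P=cloud(cal,d);L=R.inv().apply((P-p).reshape(-1,3)).reshape(P.shape)
M=(d>0)&(P[...,2]>95)&(abs(L[...,1])<60)&(abs(L[...,2])<90); X=L[M]
for a in range(-200,-40,8):
    b=X[(X[:,0]>=a)&(X[:,0]<a+8)]
    if len(b): print("s",a,len(b),"z",b[:,2].min().round(),b[:,2].max().round(),"y",b[:,1].min().round(),b[:,1].max().round())
E
```

```text
time_s: 4.2
eef_pos: [523.0, -78.2, 18.9]
ee_rot: [0.429, 0.563, 0.428, -0.562]
force: [-0.0, -0.8, 0.2]
grip_width: 0.564
0.5641145665944438 [523. -78.  19.]
-128 490 z -25.0 26.0 y 16.0 19.0
-122 3846 z -62.0 63.0 y 10.0 19.0
-116 6287 z -62.0 63.0 y 6.0 19.0
-110 3363 z -60.0 61.0 y 7.0 18.0
-104 3622 z -59.0 60.0 y -8.0 17.0
-98 7111 z -57.0 58.0 y -13.0 15.0
-92 2299 z -55.0 56.0 y -12.0 15.0
-86 700 z -46.0 47.0 y -0.0 14.0
s -200 57 z -15.0 42.0 y -19.0 37.0
s -192 57 z -17.0 40.0 y -18.0 38.0
s -184 53 z -11.0 41.0 y -20.0 38.0
s -176 37 z -15.0 41.0 y -17.0 37.0
s -168 15 z 25.0 43.0 y -8.0 13.0
s -160 32 z 5.0 52.0 y -13.0 12.0
s -152 98 z -63.0 73.0 y -13.0 20.0
s -144 74 z -62.0 71.0 y -16.0 20.0
s -136 65 z -66.0 68.0 y -16.0 16.0
s -128 67 z -58.0 67.0 y -17.0 17.0
s -120 58 z -56.0 66.0 y -17.0 18.0
s -112 59 z -59.0 65.0 y -15.0 14.0
s -104 53 z -57.0 61.0 y -14.0 13.0
s -96 50 z -47.0 57.0 y -16.0 13.0
s -88 19 z -47.0 40.0 y -13.0 10.0
s -80 10 z -25.0 41.0 y -11.0 9.0
```

View pics/w6.png

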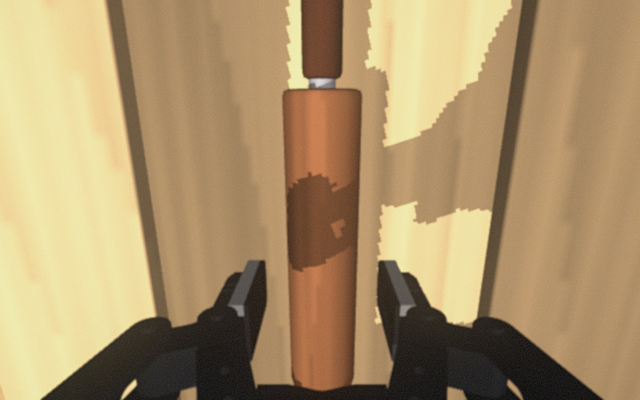

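With opening 48 the linkage is about ±59 mm wide at tool x = -104 and widens towards the body, so it is nearly as wide as the ±60 mm hatch. A smaller opening, a little over the 36 mm cylinder, and exact centring are needed. I'll set 40 and measure again.

```bash
python3 -m jog '[{"linear":[0,0,0],"rotation":[0,0,0],"grip":40},{"linear":[0,0,0],"rotation":[0,0,0],"grip":40},{"linear":[0,0,0],"rotation":[0,0,0],"grip":40}]'
python3 - <<'E'
from h import *
import pickle
np.set_printoptions(suppress=True,precision=1)
s,p,R=cur();cal=calibration("wrist"); pic,d=capture("wrist")
pickle.dump((cal,pic,d,p,R),open("pics/w7.pkl","wb"))
P=cloud(cal,d); L=R.inv().apply((P-p).reshape(-1,3)).reshape(P.shape)
print(s["grip_width"],p, Ro.as_matrix(R).round(4).tolist())
M=(d>0)&(P[...,2]>102)&(d<200); X=L[M]
for a in range(-130,-80,5):
    b=X[(X[:,0]>=a)&(X[:,0]<a+5)]
    if len(b): print(a,len(b),np.percentile(b[:,2],[0,.5,99.5,100]))
# deck edges: per row, boundary of deck points z~88
for r in range(60,300,40):
    dk=(abs(P[r,:,2]-88)<5)&(d[r]>0); c=np.where(dk)[0]
    l=c[c<320]; q=c[c>320]
    # largest contiguous left
    if len(l) and len(q):
        e=R.inv().apply(onplane(cal,[(l.max()+.5,r),(q.min()-.5,r)],88)-p); print("hatch",r,l.max(),q.min(),e.ravel(),"mid",e[:,2].mean())
for r in range(110,240,30):
    z=P[r,:,2]; k=np.where((z>36)&(z<55)&(abs(L[r,:,2])<25))[0]; k=k[(d[r,k]>0)]; x=L[r,k]; t=x[x[:,0]<x[:,0].min()+4]; print("pin",r,k.min(),k.max(),t[:,2].mean(),"top z",p[2]-x[:,0].min())
cv2.imwrite('pics/w7.png',pic[...,::-1])
E
```

```text
time_s: 4.55
eef_pos: [522.9, -78.2, 18.8]
ee_rot: [0.429, 0.563, 0.428, -0.562]
force: [0.4, 0.8, 0.1]
grip_width: 0.469
0.46882368856396295 [522.9 -78.2  18.8] [[0.0028, 0.964, -0.2661], [-0.0004, -0.2661, -0.964], [-1.0, 0.0028, -0.0004]]
-125 1365 [-24.3 -23.8  24.9  25.2]
-120 3845 [-61.1 -59.6  60.6  61.5]
-115 5208 [-60.  -58.5  59.4  61.4]
-110 3192 [-58.5 -56.9  58.1  59.1]
-105 1828 [-56.9 -55.6  56.5  57.8]
-100 5915 [-54.5 -53.3  54.4  55.8]
-95 4079 [-53.2 -52.   53.   54.4]
-90 1782 [-51.3 -50.2  51.2  52.2]
-85 393 [-41.9 -41.5  42.7  43.2]
hatch 60 123 521 [-68.9  86.  -56.9 -69.   86.   58.1] mid 0.6055447591899572
hatch 100 129 514 [-69.   74.9 -56.9 -69.   74.9  57.9] mid 0.4663452874646197
hatch 140 135 508 [-69.   63.  -57.  -69.   63.1  57.9] mid 0.4723616857441151
hatch 180 142 502 [-69.   50.4 -56.6 -69.1  50.5  57.9] mid 0.6384429953693314
hatch 220 150 497 [-69.1  36.9 -56.  -69.1  36.9  58.3] mid 1.1463273504580336
hatch 260 155 490 [-69.1  22.4 -56.3 -69.2  22.5  58. ] mid 0.8353725618095318
pin 110 285 359 0.7188516358973531 top z 49.004203063218576
pin 140 285 358 1.5377596387609 top z 48.50313661516074
pin 170 287 357 0.8914651256059615 top z 48.77046395806448
pin 200 287 357 1.1517018463369897 top z 48.71624567572046
pin 230 288 356 0.5018890745526238 top z 48.55280534563681
```

View pics/w7.png

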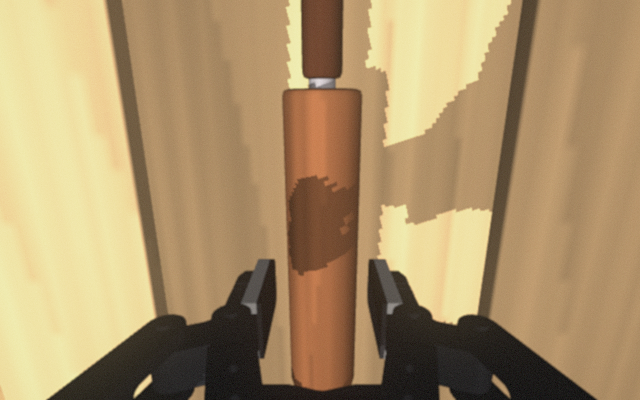

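```bash
python3 - <<'E'
from h import *
import pickle
cal,pic,d,p,R=pickle.load(open("pics/w7.pkl","rb"))
P=cloud(cal,d); L=R.inv().apply((P-p).reshape(-1,3)).reshape(P.shape)
for c in (262,266,270,374,378,382):
    print(c,[(r,L[r,c].round(1).tolist()) for r in range(255,268,1) if d[r,c]>0 and L[r,c,0]<-38][:3])
E
python3 -m jog '[{"linear":[0.025,0,0],"rotation":[0,0,0],"grip":40},{"linear":[0.05,0,0],"rotation":[0,0,0],"grip":40},{"linear":[0.07,0,0],"rotation":[0,0,0],"grip":40},{"linear":[0.08,0,0],"rotation":[0,0,0],"grip":40},{"linear":[0.08,0,0],"rotation":[0,0,0],"grip":40}]'
```

```text
262 [(259, [-43.4, 10.5, -24.5]), (260, [-46.7, 11.6, -23.9]), (261, [-46.7, 11.2, -23.9])]
266 [(259, [-44.4, 11.0, -22.6]), (260, [-46.7, 11.6, -22.3]), (261, [-46.5, 11.1, -22.3])]
270 [(259, [-44.3, 10.9, -21.0]), (260, [-45.7, 11.1, -20.8]), (261, [-46.2, 10.9, -20.7])]
374 [(259, [-45.6, 11.5, 22.2]), (260, [-45.5, 11.1, 22.3]), (261, [-47.2, 11.4, 22.0])]
378 [(259, [-44.5, 11.0, 24.1]), (260, [-46.0, 11.3, 23.8]), (261, [-46.3, 11.0, 23.8])]
382 [(259, [-44.3, 10.9, 25.8]), (260, [-46.3, 11.4, 25.4]), (261, [-45.5, 10.6, 25.6])]
time_s: 5.02
eef_pos: [522.4, -77.9, -6.3]
ee_rot: [0.428, 0.563, 0.428, -0.562]
force: [1.6, -0.4, -0.0]
grip_width: 0.471
```

No contact so far, and the tips are now at about z = 39. I'll continue slowly.

```bash
python3 -m jog '[{"linear":[0.015,0,0],"rotation":[0,0,0],"grip":40},{"linear":[0.025,0,0],"rotation":[0,0,0],"grip":40},{"linear":[0.025,0,0],"rotation":[0,0,0],"grip":40}]'
python3 - <<'E'
from h import *
s,p,R=cur();cal=calibration("wrist"); pic,d=capture("wrist");print(s["force"],p)
cv2.imwrite('pics/w8.png',pic[...,::-1])
E
```

```text
time_s: 5.27
eef_pos: [522.0, -77.8, -14.5]
ee_rot: [0.428, 0.563, 0.429, -0.562]
force: [0.2, 0.2, -0.2]
grip_width: 0.467
[ 0.2076554   0.17476025 -0.18513683] [522.04366758 -77.82647854 -14.45310786]
```

View pics/w8.png

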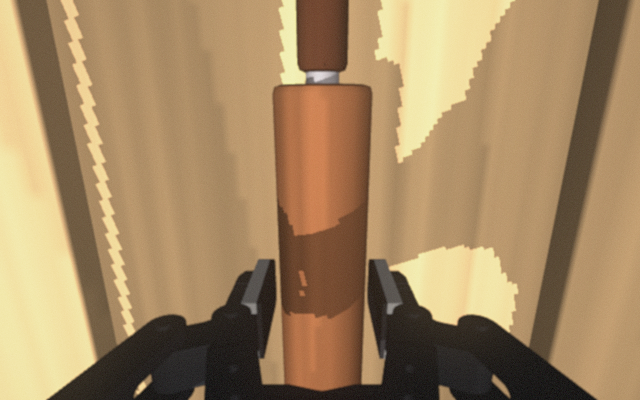

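```bash
python3 -m jog '[{"linear":[0.01,0,0],"rotation":[0,0,0],"grip":39},{"linear":[0.018,0,0],"rotation":[0,0,0],"grip":39},{"linear":[0.018,0,0],"rotation":[0,0,0],"grip":39}]'
```

```text
time_s: 5.57
eef_pos: [522.0, -77.8, -19.9]
ee_rot: [0.428, 0.563, 0.429, -0.562]
force: [0.2, -1.0, 0.3]
grip_width: 0.454
```

```bash
python3 -m jog '[{"linear":[0.008,0,0],"rotation":[0,0,0],"grip":38},{"linear":[0.01,0,0],"rotation":[0,0,0],"grip":38},{"linear":[0.01,0,0],"rotation":[0,0,0],"grip":38}]'
python3 -m jog '[{"linear":[0,0,0],"rotation":[0,0,0],"grip":25},{"linear":[0,0,0],"rotation":[0,0,0],"grip":25},{"linear":[0,0,0],"rotation":[0,0,0],"grip":25},{"linear":[0,0,0],"rotation":[0,0,0],"grip":25},{"linear":[0,0,0],"rotation":[0,0,0],"grip":25},{"linear":[0,0,0],"rotation":[0,0,0],"grip":25}]' 70
python3 - <<'E'
from h import *
s,p,R=cur();cal=calibration("wrist"); pic,d=capture("wrist");print(s["force"],p,s["grip_width"]*85.4)
cv2.imwrite('pics/w9.png',pic[...,::-1])
E
```

```text
time_s: 5.82
eef_pos: [521.9, -77.8, -23.1]
ee_rot: [0.428, 0.563, 0.429, -0.563]
force: [0.1, -0.2, -0.3]
grip_width: 0.447
time_s: 6.32
eef_pos: [521.9, -78.1, -22.7]
ee_rot: [-0.428, -0.563, -0.429, 0.563]
force: [-2.0, -2.2, 5.8]
grip_width: 0.397
[-1.98687223 -2.22157686  5.82197359] [521.93702983 -78.13814125 -22.6764587 ] 33.889620983350554
```

View pics/w9.png

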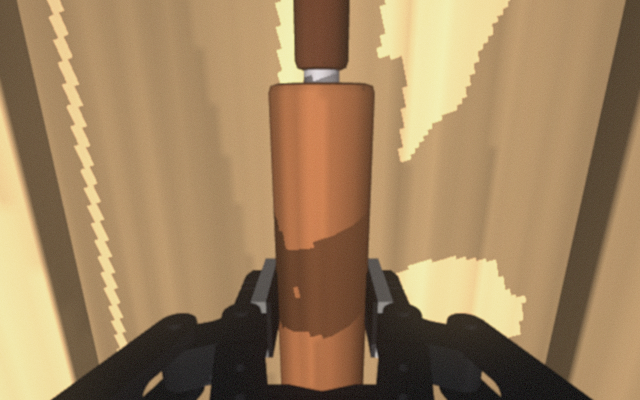

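The grip holds: the fingers stopped at 33.9 mm on the 36 mm cylinder. The pads sit on both sides of it at columns 273 and 372. I'll work out the moves with the true offset between pin axis and TCP.

```bash
sed -i 's/^G=18\./G=52.7/; s/72.7-G/120-G/g; s/-11,11,-G,/-11,11,-8,/' plan.py
cat >> plan.py <<'E'
def tgt(x,z,th,y=0.5,sx=None):
    t=np.radians(th); R=Rt(th,-1); tx=R.apply([1,0,0]); u=ex*np.cos(t)+ez*np.sin(t)
    return W(x,y,z)+G*tx+S*u, R
S=0.
E
python3 plan.py
python3 - <<'E'
import plan; from plan import *
s,p,R=cur(); l=p[:2]-C; print("tcp local",l@ex[:2],l@ey[:2])
cal=calibration("wrist"); print([((q[:2]-C)@ex[:2]).round(1) for q in onplane(cal,[(322,85)],44)])
plan.S=l@ex[:2]+11
print(plan.S)
y=l@ey[:2]
rows([tgt(-11,40,0,y),tgt(-11,48,0,y),tgt(-42,50,0,y)])
E
```

```text
(-11, 30, 0) (-11, 48, 0) {'near': 12.6, 'far': 21.0, 'floor': 8.0, 'dow': -3.0, 'end': 54.0, 'body': 46.9, 'fing': 18.0, 'rib': 31.0, 'pots': 31.0}
(-11, 48, 0) (-42, 50, 0) {'near': 10.0, 'far': 19.8, 'floor': 26.0, 'dow': 15.0, 'end': 23.0, 'body': 32.9, 'fing': 36.0, 'rib': 21.5, 'pots': 31.0}
(-42, 50, 0) (-42, 60, 12) {'near': 10.0, 'far': 12.9, 'floor': 21.2, 'dow': 17.0, 'end': 22.7, 'body': 30.0, 'fing': 35.0, 'rib': 21.5, 'pots': 34.4}
(-42, 60, 12) (-40, 68, 24) {'near': 10.6, 'far': 12.9, 'floor': 4.9, 'dow': 24.4, 'end': 23.9, 'body': 26.0, 'fing': 31.1, 'rib': 27.7, 'pots': 33.5}
(-40, 68, 24) (-36, 84, 32) {'near': 8.3, 'far': 28.4, 'floor': 4.9, 'dow': 26.4, 'end': 32.1, 'body': 26.0, 'fing': 31.1, 'rib': 34.4, 'pots': 37.1}
(-36, 84, 32) (0, 110, 34) {'near': 8.0, 'far': 51.9, 'floor': 6.1, 'dow': 33.1, 'end': 43.2, 'body': 32.9, 'fing': 36.9, 'rib': 35.2, 'pots': 31.6}
(0, 110, 34) (35, 140, 34) {'near': 14.3, 'far': 53.4, 'floor': 28.6, 'dow': 35.9, 'end': 81.3, 'body': 62.2, 'fing': 69.3, 'rib': 44.6, 'pots': 28.1}
(35, 140, 34) (35, 240, 34) {'near': 21.3, 'far': 58.7, 'floor': 58.6, 'dow': 49.5, 'end': 99.0, 'body': 105.8, 'fing': 69.3, 'rib': 56.3, 'pots': 30.1}
tcp local -11.315279625608827 0.6064132886672756
[np.float64(67.9)]
-0.3152796256088273
lin [-0.033, -0.0, -0.0] rot [-0.004, -0.0, 0.0] mm 10 deg 0.1
lin [-0.06, -0.0, -0.0] rot [-0.004, -0.0, 0.0] mm 18 deg 0.1
lin [-0.066, -0.103, 0.0] rot [-0.004, -0.0, 0.0] mm 37 deg 0.1
```

```bash
python3 -m jog '[{"linear":[-0.015,0,0],"rotation":[0,0,0],"grip":25},{"linear":[-0.03,0,0],"rotation":[0,0,0],"grip":25},{"linear":[-0.045,0,0],"rotation":[0,0,0],"grip":25},{"linear":[-0.06,0,0],"rotation":[0,0,0],"grip":25},{"linear":[-0.06,0,0],"rotation":[0,0,0],"grip":25}]'
python3 - <<'E'
from h import *
s,p,R=cur();cal=calibration("wrist"); pic,d=capture("wrist");print(s["force"],p,s["grip_width"]*85.4)
P=cloud(cal,d); L=R.inv().apply((P-p).reshape(-1,3)).reshape(P.shape)
for r in (100,130,160,200,230): print(r,L[r,322].round(1),P[r,322,2].round(1))
cv2.imwrite('pics/w10.png',pic[...,::-1])
pic,d=capture("scene"); cv2.imwrite("pics/s10.png",cv2.resize(pic[100:280,180:390,::-1],None,fx=3.5,fy=3.3))
E
```

```text
time_s: 6.78
eef_pos: [522.5, -78.2, -3.7]
ee_rot: [0.429, 0.563, 0.428, -0.562]
force: [0.1, 0.3, -2.1]
grip_width: 0.399
[ 0.14703444  0.29421423 -2.11008397] [522.49371458 -78.23060864  -3.68055249] 34.09217367489823
100 [-70.2  74.9   0.7] 66.7
130 [-70.8  66.3   0.7] 67.2
160 [-70.2  57.    0.7] 66.6
200 [-69.2  43.8   0.7] 65.6
230 [-69.6  33.6   0.7] 66.0
```

View pics/w10.png

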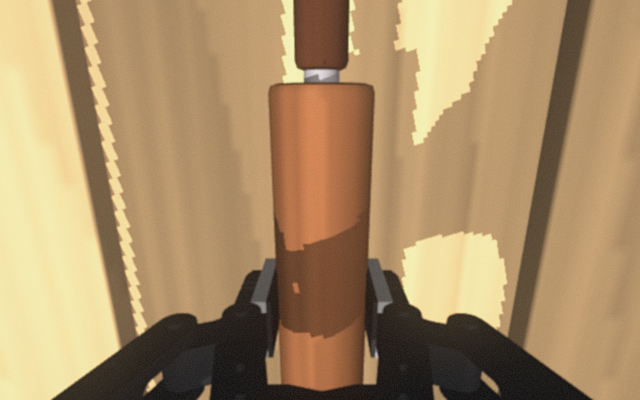

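View pics/s10.png

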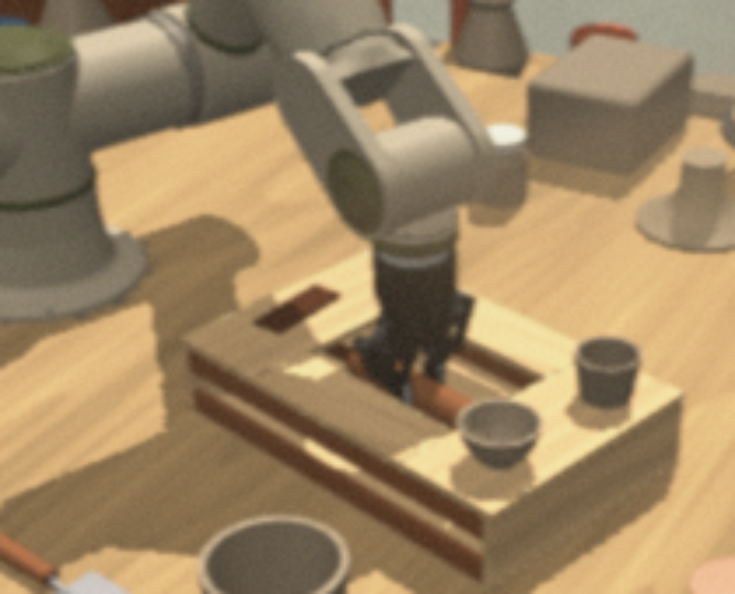

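The pin rose level with the gripper. Its top is at about 66.5 mm and the -2 N reading matches its weight. Next come the shift back towards the near end and the first tilt.

```bash
cat > nx.py <<'E'
import plan,sys,json; from plan import *
plan.S=-0.2
rows([tgt(*w,0.6) for w in json.loads(sys.argv[1])])
E
python3 nx.py "[[-27,49,0],[-42,50,0],[-42,53,4],[-42,56.5,8],[-42,60,12],[-41,64,18],[-40,68,24]]"
```

```text
lin [-0.003, -0.053, 0.0] rot [-0.004, -0.0, -0.0] mm 16 deg 0.1
lin [-0.006, -0.103, 0.0] rot [-0.004, -0.0, -0.0] mm 31 deg 0.1
lin [-0.016, -0.091, 0.0] rot [-0.004, -0.0, 0.139] mm 28 deg 4.0
lin [-0.029, -0.079, 0.0] rot [-0.004, -0.0, 0.279] mm 25 deg 8.0
lin [-0.043, -0.067, 0.0] rot [-0.004, 0.0, 0.419] mm 24 deg 12.0
lin [-0.061, -0.045, 0.0] rot [-0.004, 0.0, 0.628] mm 23 deg 18.0
lin [-0.081, -0.025, 0.0] rot [-0.004, 0.001, 0.838] mm 25 deg 24.0
```

```bash
python3 -m jog '[{"linear":[-0.003,-0.035,0],"rotation":[0,0,0],"grip":25},{"linear":[-0.004,-0.07,0],"rotation":[0,0,0],"grip":25},{"linear":[-0.006,-0.103,0],"rotation":[0,0,0],"grip":25},{"linear":[-0.006,-0.103,0],"rotation":[0,0,0],"grip":25},{"linear":[-0.006,-0.103,0],"rotation":[0,0,0],"grip":25},{"linear":[-0.011,-0.097,0],"rotation":[0,0,0.07],"grip":25},{"linear":[-0.016,-0.091,0],"rotation":[0,0,0.139],"grip":25},{"linear":[-0.022,-0.085,0],"rotation":[0,0,0.209],"grip":25},{"linear":[-0.029,-0.079,0],"rotation":[0,0,0.279],"grip":25},{"linear":[-0.036,-0.073,0],"rotation":[0,0,0.349],"grip":25},{"linear":[-0.043,-0.067,0],"rotation":[0,0,0.419],"grip":25},{"linear":[-0.043,-0.067,0],"rotation":[0,0,0.419],"grip":25}]'
python3 nx.py "[[-42,60,12],[-41,64,18],[-40,68,24],[-38,76,28],[-36,84,32],[0,110,34]]"
python3 - <<'E'
from h import *
s,p,R=cur();pic,d=capture("wrist");print(s["force"],p,s["grip_width"]*85.4,s["joints"].round(2))
cv2.imwrite('pics/w11.png',pic[...,::-1])
E
```

```text
time_s: 7.88
eef_pos: [502.7, -72.7, 8.4]
ee_rot: [0.485, 0.605, 0.367, -0.514]
force: [-0.2, 0.1, -1.1]
grip_width: 0.398
lin [0.0, 0.0, 0.0] rot [-0.004, 0.0, -0.002] mm 0 deg 0.1
lin [-0.013, 0.025, 0.0] rot [-0.004, 0.001, 0.207] mm 8 deg 5.9
lin [-0.028, 0.049, 0.0] rot [-0.004, 0.001, 0.417] mm 17 deg 11.9
lin [-0.056, 0.073, 0.0] rot [-0.004, 0.001, 0.556] mm 28 deg 15.9
lin [-0.084, 0.097, 0.0] rot [-0.004, 0.001, 0.696] mm 38 deg 19.9
lin [-0.146, 0.238, -0.0] rot [-0.004, 0.001, 0.766] mm 84 deg 21.9
[-0.15588258  0.09683229 -1.13519105] [502.65917243 -72.73241526   8.43251628] 33.97044061040038 [-0.39  0.41  1.94  0.05  0.58  1.41]
```

View pics/w11.png

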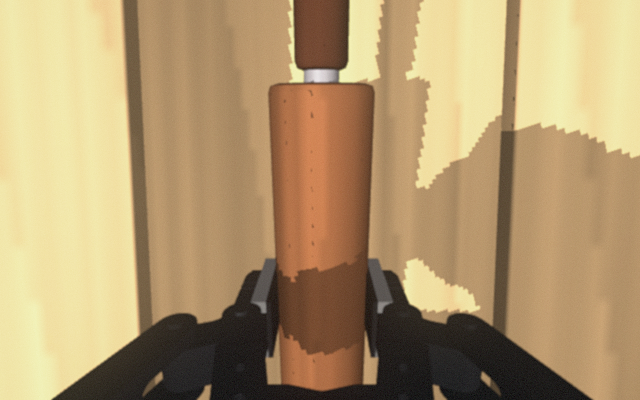

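```bash
python3 - <<'E'
from plan import *
for wp in ([(-42,60,12),(-40,68,24),(-38,72,26),(0,94,26),(25,120,26),(45,150,26),(45,240,26)],[(-42,60,12),(-40,66,22),(0,84,22),(25,108,22),(45,150,22)]):
    for a,b in zip(wp,wp[1:]):
        m=None
        for k in np.linspace(0,1,9):
            c=clr(*(np.array(a)*(1-k)+np.array(b)*k)); m=c if m is None else {i:min(m[i],c[i]) for i in c}
        print(a,b,{i:round(float(v),1) for i,v in m.items()})
E
python3 nx.py "[[-41,64,18],[-40,68,24],[-38,72,26],[0,94,26],[25,120,26]]"
```

```text
(-42, 60, 12) (-40, 68, 24) {'near': 10.6, 'far': 12.9, 'floor': 4.9, 'dow': 24.4, 'end': 23.9, 'body': 26.0, 'fing': 31.1, 'rib': 27.7, 'pots': 33.5}
(-40, 68, 24) (-38, 72, 26) {'near': 12.4, 'far': 28.4, 'floor': 4.9, 'dow': 26.4, 'end': 32.1, 'body': 26.0, 'fing': 31.1, 'rib': 34.4, 'pots': 36.7}
(-38, 72, 26) (0, 94, 26) {'near': 10.1, 'far': 29.2, 'floor': 5.1, 'dow': 28.0, 'end': 35.7, 'body': 27.8, 'fing': 33.2, 'rib': 35.8, 'pots': 3.7}
(0, 94, 26) (25, 120, 26) {'near': 6.0, 'far': 29.2, 'floor': 27.1, 'dow': 31.1, 'end': 73.7, 'body': 58.9, 'fing': 63.9, 'rib': 38.1, 'pots': 3.7}
(25, 120, 26) (45, 150, 26) {'near': 6.0, 'far': 41.5, 'floor': 53.1, 'dow': 52.5, 'end': 98.7, 'body': 94.5, 'fing': 63.6, 'rib': 41.4, 'pots': 10.2}
(45, 150, 26) (45, 240, 26) {'near': 28.0, 'far': 59.7, 'floor': 83.1, 'dow': 73.3, 'end': 99.0, 'body': 130.5, 'fing': 70.0, 'rib': 59.4, 'pots': 25.3}
(-42, 60, 12) (-40, 66, 22) {'near': 10.6, 'far': 12.9, 'floor': 6.8, 'dow': 24.4, 'end': 23.9, 'body': 26.2, 'fing': 31.8, 'rib': 27.7, 'pots': 33.5}
(-40, 66, 22) (0, 84, 22) {'near': 12.5, 'far': 16.9, 'floor': 6.8, 'dow': 25.5, 'end': 30.7, 'body': 26.2, 'fing': 31.8, 'rib': 35.8, 'pots': -4.3}
(0, 84, 22) (25, 108, 22) {'near': 8.2, 'far': 16.5, 'floor': 24.8, 'dow': 27.2, 'end': 70.7, 'body': 56.1, 'fing': 59.2, 'rib': 38.1, 'pots': -8.2}
(25, 108, 22) (45, 150, 22) {'near': 4.6, 'far': 26.8, 'floor': 48.8, 'dow': 46.3, 'end': 95.7, 'body': 90.5, 'fing': 58.5, 'rib': 40.2, 'pots': -0.8}
lin [-0.013, 0.024, 0.0] rot [-0.004, 0.001, 0.21] mm 8 deg 6.0
lin [-0.028, 0.048, 0.0] rot [-0.004, 0.001, 0.419] mm 17 deg 12.0
lin [-0.041, 0.064, 0.0] rot [-0.004, 0.001, 0.489] mm 23 deg 14.0
lin [-0.087, 0.203, -0.0] rot [-0.004, 0.001, 0.489] mm 66 deg 14.0
lin [-0.154, 0.302, -0.0] rot [-0.004, 0.001, 0.489] mm 102 deg 14.0
```

```bash
python3 -m jog '[{"linear":[-0.007,0.012,0],"rotation":[0,0,0.105],"grip":25},{"linear":[-0.013,0.024,0],"rotation":[0,0,0.21],"grip":25},{"linear":[-0.02,0.036,0],"rotation":[0,0,0.315],"grip":25},{"linear":[-0.028,0.048,0],"rotation":[0,0,0.42],"grip":25},{"linear":[-0.041,0.064,0],"rotation":[0,0,0.49],"grip":25},{"linear":[-0.041,0.064,0],"rotation":[0,0,0.49],"grip":25},{"linear":[-0.041,0.064,0],"rotation":[0,0,0.49],"grip":25}]'
python3 nx.py "[[-38,72,26],[0,94,26],[40,118,26],[45,150,26],[45,195,26]]"
python3 - <<'E'
from h import *
s,p,R=cur();pic,d=capture("wrist");print(s["force"],p,s["grip_width"]*85.4,s["joints"].round(2))
a=pic
pic,d=capture("scene"); b=cv2.resize(pic[100:280,180:390],None,fx=1.9,fy=2.22,interpolation=cv2.INTER_CUBIC)[:400,:399]
cv2.imwrite('pics/w12.png',np.hstack([cv2.resize(a,(400,250)),b[:250,:]])[...,::-1] if 0 else np.hstack([cv2.resize(a,(400,b.shape[0])),b])[...,::-1])
E
```

```text
time_s: 8.52
eef_pos: [518.8, -77.3, 24.4]
ee_rot: [0.544, 0.645, 0.291, -0.452]
force: [-0.3, -0.1, -1.3]
grip_width: 0.398
lin [-0.001, -0.001, 0.0] rot [-0.004, 0.001, 0.002] mm 1 deg 0.1
lin [-0.012, 0.145, -0.0] rot [-0.004, 0.001, 0.002] mm 44 deg 0.1
lin [-0.025, 0.3, -0.001] rot [-0.004, 0.001, 0.002] mm 90 deg 0.1
lin [-0.114, 0.361, -0.001] rot [-0.004, 0.001, 0.002] mm 114 deg 0.1
lin [-0.249, 0.427, -0.001] rot [-0.004, 0.001, 0.002] mm 148 deg 0.1
[-0.3434455  -0.07246958 -1.32587502] [518.7880548  -77.25499502  24.41417041] 34.01609618244152 [-0.41  0.34  2.08  0.23  0.27  1.23]
```

View pics/w12.png

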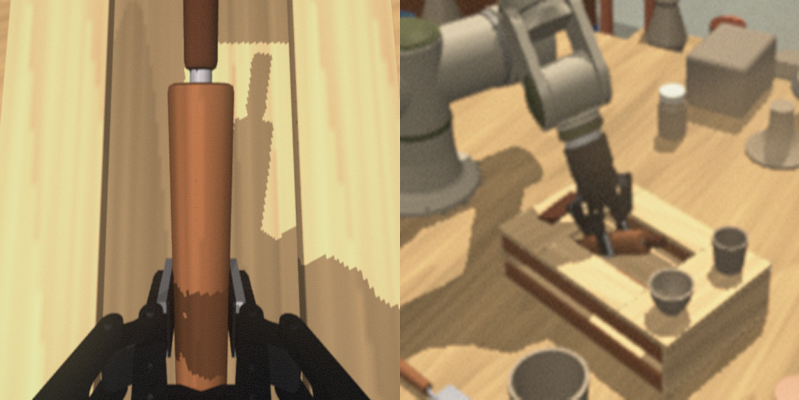

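The tilt is 26°, the far handle points up through the hatch, and the pin hasn't moved in the grip. Now I'll draw it out along its axis.

```bash
python3 -m jog '[{"linear":[-0.004,0.04,0],"rotation":[0,0,0],"grip":25},{"linear":[-0.007,0.08,0],"rotation":[0,0,0],"grip":25},{"linear":[-0.01,0.12,0],"rotation":[0,0,0],"grip":25},{"linear":[-0.014,0.16,0],"rotation":[0,0,0],"grip":25},{"linear":[-0.017,0.2,0],"rotation":[0,0,0],"grip":25},{"linear":[-0.02,0.24,0],"rotation":[0,0,0],"grip":25},{"linear":[-0.023,0.28,0],"rotation":[0,0,0],"grip":25},{"linear":[-0.025,0.3,0],"rotation":[0,0,0],"grip":25},{"linear":[-0.025,0.3,0],"rotation":[0,0,0],"grip":25},{"linear":[-0.025,0.3,0],"rotation":[0,0,0],"grip":25}]'
python3 nx.py "[[40,118,26],[42,135,26],[45,150,26],[45,225,26]]"
python3 - <<'E'
from h import *
s,p,R=cur();pic,d=capture("wrist");print(s["force"],p,s["grip_width"]*85.4,s["joints"].round(2))
a=pic
pic,d=capture("scene"); b=cv2.resize(pic[80:280,180:390],None,fx=1.9,fy=1.9,interpolation=cv2.INTER_CUBIC)[:400,:399]
cv2.imwrite('pics/w13.png',np.hstack([cv2.resize(a,(400,b.shape[0])),b])[...,::-1])
E
```

```text
time_s: 9.45
eef_pos: [593.3, -97.8, 70.1]
ee_rot: [0.544, 0.644, 0.291, -0.452]
force: [-0.1, 0.0, -2.3]
grip_width: 0.396
lin [-0.001, 0.001, -0.0] rot [-0.004, 0.001, 0.003] mm 1 deg 0.2
lin [-0.049, 0.032, -0.001] rot [-0.004, 0.001, 0.003] mm 18 deg 0.2
lin [-0.09, 0.063, -0.001] rot [-0.004, 0.001, 0.003] mm 33 deg 0.2
lin [-0.315, 0.172, -0.001] rot [-0.004, 0.001, 0.003] mm 108 deg 0.2
[-0.11175616  0.04335451 -2.29370391] [593.34756058 -97.82015057  70.06468697] 33.79453190520226 [-0.38  0.39  1.83  0.11  0.47  1.37]
```

View pics/w13.png

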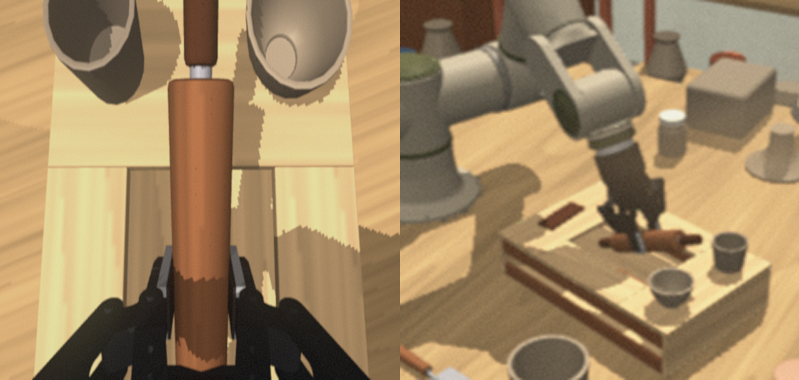

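The pin passes between the beaker and the bowl with room on both sides. Next is the lift clear.

```bash
python3 -m jog '[{"linear":[-0.025,0.016,0],"rotation":[0,0,0],"grip":25},{"linear":[-0.05,0.032,0],"rotation":[0,0,0],"grip":25},{"linear":[-0.09,0.063,0],"rotation":[0,0,0],"grip":25},{"linear":[-0.135,0.085,0],"rotation":[0,0,0],"grip":25},{"linear":[-0.18,0.107,0],"rotation":[0,0,0],"grip":25},{"linear":[-0.225,0.129,0],"rotation":[0,0,0],"grip":25},{"linear":[-0.27,0.15,0],"rotation":[0,0,0],"grip":25},{"linear":[-0.315,0.172,0],"rotation":[0,0,0],"grip":25},{"linear":[-0.36,0.194,0],"rotation":[0,0,0],"grip":25},{"linear":[-0.36,0.194,0],"rotation":[0,0,0],"grip":25},{"linear":[-0.36,0.194,0],"rotation":[0,0,0],"grip":25},{"linear":[-0.36,0.194,0],"rotation":[0,0,0],"grip":25}]'
python3 - <<'E'
from h import *
s,p,R=cur();a,_=capture("wrist");print(s["force"],p,s["grip_width"]*85.4,s["joints"].round(2),abs(s["dq"]).max())
cal=calibration("scene");pic,d=capture("scene");cv2.imwrite("pics/s14.png",pic[...,::-1])
t,_=capture("top");cv2.imwrite("pics/t14.png",cv2.resize(t[60:300,80:480,::-1],None,fx=2,fy=2))
P=cloud(cal,d);hsv=cv2.cvtColor(pic,cv2.COLOR_RGB2HSV)
M=(hsv[...,0]<14)&(hsv[...,1]>130)&(d>0)&(P[...,2]>100)&(np.linalg.norm(P[...,:2]-C,axis=2)<230)
n,lab,st,ce=cv2.connectedComponentsWithStats(M.astype(np.uint8))
for i in range(1,n):
    if st[i,4]>20: X=P[lab==i]; print(st[i],X[X[:,2].argmin()].round(),X[X[:,2].argmax()].round())
E
```

```text
time_s: 10.55
eef_pos: [597.5, -99.0, 191.7]
ee_rot: [0.543, 0.644, 0.292, -0.453]
force: [-0.4, 0.1, -2.1]
grip_width: 0.401
[-0.38344804  0.10783927 -2.12952147] [597.49485175 -98.96506262 191.69035922] 34.24455086219983 [-0.38  0.24  1.68  0.07  0.78  1.42] 0.01179727571476659
[310 166  15   4  22] [ 575. -100.  262.] [ 633. -122.  290.]
```

View pics/s14.png

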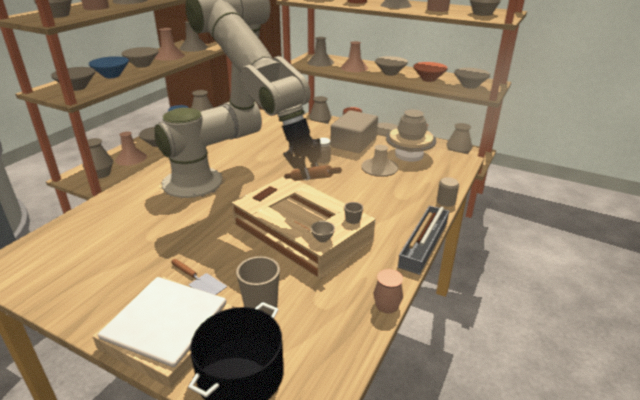

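View pics/t14.png

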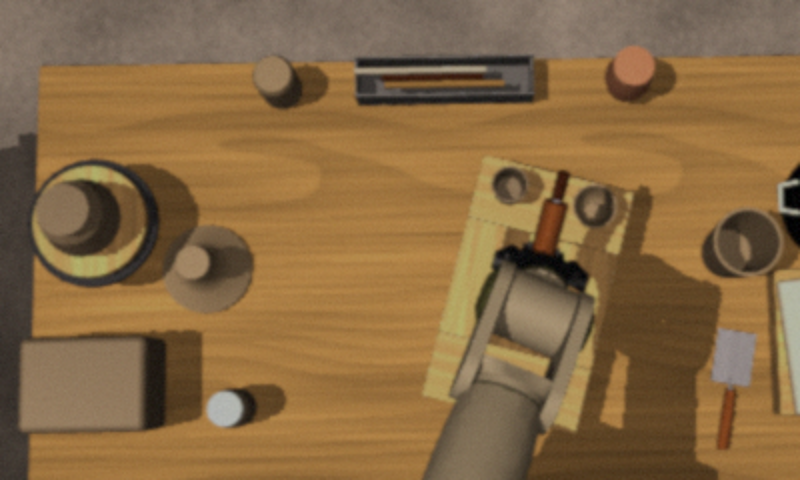

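The pin is fully out, tilted, with its centre at about 239 mm. The bowl and beaker show at the same pixels as at the start. One quick numeric check against the first pictures and a short hold, then I'll hand in.

```bash
python3 -m jog '[{"linear":[0,0,0],"rotation":[0,0,0],"grip":25},{"linear":[0,0,0],"rotation":[0,0,0],"grip":25},{"linear":[0,0,0],"rotation":[0,0,0],"grip":25},{"linear":[0,0,0],"rotation":[0,0,0],"grip":25},{"linear":[0,0,0],"rotation":[0,0,0],"grip":25},{"linear":[0,0,0],"rotation":[0,0,0],"grip":25}]'
python3 - <<'E'
from h import *
s0=np.load("pics/scene0.npz")["p"];s1,_=capture("scene")
g=lambda a:cv2.cvtColor(cv2.GaussianBlur(a,(3,3),0),cv2.COLOR_RGB2GRAY).astype(np.float32)
for n,(u,v,w) in dict(bowl=(322,232,14),beaker=(353,213,12),rib=(265,194,15),flange=(380,158,20),crock=(258,283,28),slipjar=(323,150,12),modeller=(198,275,30)).items():
    a=g(s0)[v-w:v+w,u-w:u+w];b=g(s1)[v-w:v+w,u-w:u+w]
    print(n,np.round(cv2.phaseCorrelate(a,b,cv2.createHanningWindow(a.shape[::-1],cv2.CV_32F)),2),abs(a-b).mean().round(1))
s,p,R=cur(); c=p+R.apply([-52.7,0,0]); u=R.apply([0,1,0]); print("mid",c.round(),"ends",(c+125*u).round(),(c-125*u).round(),s["force"].round(1),s["grip_width"]*85.4,abs(s["dq"]).max())
E
```

```text
time_s: 11.2
eef_pos: [597.6, -99.0, 191.4]
ee_rot: [0.543, 0.644, 0.292, -0.453]
force: [0.3, 0.7, -1.1]
grip_width: 0.396Traceback (most recent call last):
  File "<stdin>", line 6, in <module>
    return _wrapfunc(a, 'round', decimals=decimals, out=out)
    return _wrapit(obj, method, *args, **kwds)
    conv = _array_converter(obj)
ValueError: setting an array element with a sequence. The requested array has an inhomogeneous shape after 1 dimensions. The detected shape was (2,) + inhomogeneous part.
```

Run:
```python
from h import *
s0=np.load("pics/scene0.npz")["p"];s1,_=capture("scene")
g=lambda a:cv2.cvtColor(cv2.GaussianBlur(a,(3,3),0),cv2.COLOR_RGB2GRAY).astype(np.float32)
for n,(u,v,w) in dict(bowl=(322,232,14),beaker=(353,213,12),rib=(265,194,15),flange=(380,158,20),crock=(258,283,28),slipjar=(323,150,12),modeller=(198,275,30)).items():
    a=g(s0)[v-w:v+w,u-w:u+w];b=g(s1)[v-w:v+w,u-w:u+w]
    print(n,np.round(cv2.phaseCorrelate(a,b,cv2.createHanningWindow(a.shape[::-1],cv2.CV_32F))[0],2),abs(a-b).mean().round(1))
s,p,R=cur(); c=p+R.apply([-52.7,0,0]); u=R.apply([0,1,0]); print("mid",c.round(),"ends",(c+125*u).round(),(c-125*u).round(),s["force"].round(1),s["grip_width"]*85.4,abs(s["dq"]).max())
```

```text
bowl [ 0.06 -0.13] 8.4
beaker [-0.14  0.08] 0.3
rib [0.   0.08] 0.4
flange [0.01 0.05] 0.6
crock [-0.09  0.22] 11.8
slipjar [ 0.51 -1.19] 9.9
modeller [-0.39  0.81] 11.7
mid [575. -93. 239.] ends [ 684. -123.  293.] [467. -63. 185.] [ 0.1  0.1 -2. ] 33.99072352423631 0.0014634747856249906
```

```bash
python3 -c "
from rig import finish_job,sense
finish_job(); s=sense(); print(s['time_s'],s['force'],s['grip_width'],s['eef_pos'])"
```

```text
the job is handed in; nothing more can be done
the job is handed in; nothing more can be done
```

The rolling pin is out of the rack and the gripper is holding it still, tilted, above the deck. I handed the job in at about 11 s. I gripped the cylinder through the hatch, shifted it back about 31 mm, tilted the far end up 26°, drew it out along its axis between the bowl and beaker, and lifted it.

**Last checks:**
- **Height:** the pin's centre is at about 239 mm and its tips at 293 and 185 mm. The lowest point is about 177 mm, around 9 cm above the deck.
- **Grip:** the fingers hold at 34 mm on the 36 mm cylinder. The wrist reads only about 2 N of weight and the arm is still.
- **Things left in place:** in the picture comparison the bowl, beaker, rib, flange and crock moved less than 0.3 px.
- **Unclear readings:** the slip jar and modeller gave about 1 px, which I put down to the arm partly covering the jar and to changed shadows. The arm never came near either, but the comparison doesn't prove they stayed put.

**What disagreed:** the fingertips were about 42 mm behind the reported TCP, by both the wrist and scene cameras. The first closing was therefore in the air above the pin, so I regripped using the measured offset. The finger linkage had only a few millimetres to spare in the hatch. The highest wrist force I read between moves was about 6 N, when the fingers closed on the pin.

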